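# Stand a printing screen up on its kickstand and hold it plumb

## Task

Set the hinged printing screen up for inspection: first press the loose foot plate down until it lies flat and fully home in its tray on the stand, then flip the screen's kickstand over its top so that it swings down in front as far as it goes. Finally take the screen's top bar with the fingers, bring the screen upright so that the kickstand's foot comes down on the plate, and keep holding it there against the hinge spring: the program finishes while still holding the screen upright. Leave the pots, tape, tools and everything else where they are.

Things in the scene. Friction and masses are not known exactly. Their poses are not given: they have to be found in the camera images.
- stand: Fixed plywood slab 260 x 320 x 12 mm. Its origin lies on the table right below the middle of the screen's hinge axis; own +x to the back (away from the robot at yaw 0), +y left, z up. It spans x -170 to 90, y -170 to 150 mm. The screen stands across it along y; the plate's tray is at the front right corner. Place and yaw vary.
- stand_hinge (a point): Middle of the screen's hinge axis, 30 mm above the table over the stand's origin. The axis runs along the stand's y. Axes as the stand.
- screen (a joint): Lean of the screen about its hinge, rad: 0 upright (plumb), positive leaning back, away from the robot. The screen is an aluminium frame 200 mm wide, its top edge 225 mm above the hinge axis, bars 22 mm thick. A hinge spring pushes it back to its stop at 0.30, where it starts and where it returns if let go; 2 to 3 N at the top bar hold it upright. It can go forward to -0.12.
- screen_top (a point): Centre of the screen's top bar (200 mm long along the screen's y, 22 mm thick front to back, 20 mm high), 215 mm above the hinge axis. A rigid mesh panel 3 mm thick fills the frame below the bar, in its mid-plane. Axes of the screen: z up along it, x to its back, y along the hinge.
- kickstand (a joint): Kickstand angle relative to the screen, rad: 0 stowed, pointing up along the screen's right side, 0.12 rad farther back than the screen. It grows as the leg swings up, over its top and forward (to the robot) to a stop at 2.57, pointing forward and down. It turns freely: pushed 0.15 past the vertical (0.42 while the screen leans at 0.30) it falls to the stop by itself in 2 s.
- kickstand_tip (a point): Centre of the kickstand's rubber ball foot (radius 8 mm) at its free end. The leg is a dark steel bar 14 mm (in the swing direction) x 10 mm, 150 mm from pivot to this point. The pivot is 111 mm above the hinge axis along the screen and 118 mm to the right (-y) of its middle; the leg clears the side bar by 13 mm. Stowed, this point is about 270 mm above the table.
- foot_plate: Loose flat steel plate 100 (its x) x 70 (its y) x 6 mm, origin at the centre of its underside. It lies in the tray with 2.5 mm play, 2 to 7 mm too high and mostly not level, on two tight dowels hidden below it, 35 mm either side of its centre along its x. Each dowel sinks under about 5 N and stays down; when both are down the plate lies on the slab.
- plate_seat (a point): Centre of the tray's floor, 12 mm above the table, 96 mm in front (-x) and 118 mm to the right (-y) of the stand's origin; axes as the stand. Tray 105 x 75 mm inside, walls 6 mm thick, 10 mm high. The plate is home when its underside is here. With the screen upright the lowered kickstand's foot stands at the plate's middle.
- tape_roll: Roll of paper tape lying on the stand, left front, diameter 84 mm, 24 mm high. Leave it.
- small_pot: Small white pot, diameter 48 mm, 46 mm high, standing on the stand behind the screen at the left. Leave it.
- ink_jar_a: Ink jar, diameter 72 mm, 85 mm high, standing on the table to one side. Leave it.
- ink_jar_b: Ink jar, diameter 84 mm, 100 mm high, standing on the table to one side. Leave it.
- squeegee: Wooden squeegee 220 mm long, 45 mm high, lying on the table at the left. Leave it.
- ink_spatula: Ink spatula lying on the table at the right. Leave it.
- clamp: Small dark steel clamp, 100 mm long and 56 mm high, on the table at the right. Leave it.
There are look-alikes about, which are no part of the job. Of the things like the foot_plate, leave any that is orange; of the rest the larger one is meant.

How it is judged:
On the way, in this order (a step that is already met when the one before it is completed fails the run):
1. the foot plate lies flat and home in its tray while the kickstand is still up (z of foot_plate in the frame of plate_seat below 0.0018 m and angle between foot_plate's own z axis and vertical below 0.025 rad and value of joint kickstand below 1 rad), for 0.2 s.
2. the kickstand has been flipped over centre and down to its stop (value of joint kickstand above 2.4 rad), for 0.2 s.
At the end, for the whole second after the job is handed in: The fingers hold the screen itself, not the kickstand, (over 1 N) at rest within 0.06 rad of upright, with the kickstand down (joint above 2.35), its foot standing on the middle of the plate (within 7 mm of its top face, 30 mm of its centre), and the plate flat (0.025 rad) and home (within 1.8 mm) (value of joint screen between -0.06 and 0.06 rad and value of joint kickstand above 2.35 rad and z of kickstand_tip in the frame of foot_plate below 0.021 m and horizontal distance between kickstand_tip and foot_plate below 0.03 m and z of foot_plate in the frame of plate_seat below 0.0018 m and angle between foot_plate's own z axis and vertical below 0.025 rad and contact force between the fingers and screen above 1 N and contact force between the fingers and kickstand below 0.5 N and velocity of joint screen between -0.05 and 0.05 rad/s); the arm keeps its last pose, push and grip.
It fails at once if a bystander is shifted by more than 25 mm (distance of any of tape_roll, small_pot, ink_jar_a, ink_jar_b, squeegee, ink_spatula, clamp from where it was at the start of the episode above 0.025 m).
It also fails if it takes over 58 s, if anything falls off the work surface, if the arm or the gripper's body presses on something with over 40 N, if the wrist force passes 120 N, or if a joint passes its speed limit or range.

## Robot

A 6-joint arm with a two-finger parallel gripper is mounted at the origin on the work surface. World frame = base frame: x ahead of the robot, y to its left, z up, the work surface at z = 0. Lengths are in m, angles in rad, forces in N, time in s.
With the tool pointing down it reaches from about 0.35 to 0.775 m from the base axis. Payload 5.5 kg.
Tool frame: the origin (TCP) lies on the centre line of the jaws, within the pads' length; the fingertips stand 11 mm ahead of it and the grasp point (between the pads) lies 8 mm behind it; z points along the fingers, y is the direction in which the jaws open and shut (so a half turn about z gives the same grasp; the last joint's range is limited). The gripper opens to 85 mm and grips with 20 to 120 N. Pads are 22 mm wide; open, the fingers measure 114 mm over their backs; the gripper's body (76 mm by 85 mm) begins 54 mm behind the grasp point. The pads swing forward as they close: fully open they stand 13 mm farther back than shut.
Start: joints at [1.011, 0.313, 0.046, 1.304, 0, 1.431], TCP at [0.234, 0.525, 0.242] pointing down, gripper open.
Joint ranges: [-2.76, 2.76], [-0.86, 1.69], [-1.03, 1.26], [-2.2, 2.34], [-1.47, 1.5], [-3.14, 3.14]. Speed limits (rad/s): [2.57, 2.57, 3.14, 3.14, 3.14, 3.14].

## Interface

Orientations are given as a unit quaternion [w, x, y, z].
In Python, from workcell import env, imaging, order gives the robot as it stands. The module is installed in compiled form; this text tells all that it offers.
- The arm moves only by the tool move_arm, never from a script. Its argument "deltas" is one flat list of numbers, 7 for each row, row after row: the gripper's target within -1 to 1 (shut at 1, half-way at 0, fully open at -1), then the shift along the tool's x, y, z in m, then the turn, a rotation vector about the tool's x, y, z in degrees. In form: [jaw, tx, ty, tz, ax, ay, az, jaw, tx, ty, tz, ax, ay, az, ...]. A call has 1 to 10 rows; each row shifts and turns the commanded pose from where the row before left it, along the tool's axes as they then stand; what a row does not reach is not made up. A row lasts 1/8 s, in which the tool goes at most 62.5 mm and 10.7 degrees, less where a joint would pass 70% of its speed; a pose out of reach is approached as far as the arm can. A call is refused whole if a number of a shift passes 0.0625 or a number of a turn 10.7, either way. A call with a gripper value outside its range is refused whole. The fingers move at their own pace and stop on an object; "squeeze" is the grip in N (left out, the last holds). Time passes only in rows, so rows that do not move let the fingers close. It gives the time, the measured TCP pose, the force and the opening at its end, in the units of the state.
- env.get_state(): the state, without advancing time (a new reading comes with each control period).
- imaging.read_camera(name): name is "scene" or "top"; returns a dict with "img" (420x560x3 uint8, red, green, blue), "z_map" (420x560 float32, m along the optical axis (not along the pixel's ray), 0 where there is no reading), "fx", "fy", "cx", "cy" (pixels), "dist" ([k1, k2, p1, p2, k3] as OpenCV has them; the pictures are not rectified), "rvec" (rotation vector, rad) and "tvec" (3), from world to camera coordinates, as OpenCV has them. Camera axes: x right, y down, z forward; pixel columns grow to the right and rows downward; lengths in m; the calibration is good to about 2 mm. A picture is of the moment at which its call begins.
- order.hand_in(): hands the job in, once; it reports no verdict.
Trained networks look in a picture, given as the dict that the camera call returned (one of the last four; its "shot" number tells which), for a name from the list of things; names that differ only in an ending like _2 or _b are one class to them, and where a whole thing is asked for, a point or a joint stands for the part that bears it (a point fixed in the world has none). Each returns a list of dicts, best first, with "confidence" (0 to 1); they miss things now and then, are a little off and sometimes report something else, mostly with a low value. They report only what shows in the picture. A call takes as long as a camera call. They do not tell look-alikes from the thing itself.
- imaging.recognise(picture, thing): "centre" ([column, row] in pixels, amid what is visible of it).
- imaging.cut_out(picture, thing): "mask" (420x560 bool, what is visible of it) and "centre" ([column, row] in pixels, amid what is visible of it).
The state is a dict: "clock": time; "joint_pos": joint angles; "qvel": joint speeds; "tau": joint torques, N m; "tcp_pos": TCP position; "orientation": TCP orientation; "wrist_force": force on the tool from outside, world axes, zero at the start; "ft_torque": the same for the moment, N m; "finger_gap": finger opening in m.
Only numpy, scipy, OpenCV 4.12 (cv2) and the standard library are available. Lean on these libraries where they do the work, as an engineer would, in place of code of your own. Each camera call takes 0.05 s, during which the arm holds its last target.

## Working session

There is one attempt and no reset: what is moved stays moved. The work goes in short steps, Python scripts to look and compute and a tool call to move; the robot and the scene stay as the last step left them, time stands still between calls to the robot, and variables do not carry over. Pictures are saved under pics/ and viewed, and the job is handed in when it is done.

Besides the shell and the picture viewer there is one more tool, called after "Emit:" as name(argument=value, ...) on one line, values as JSON. move_arm: Moves the arm, as the interface text tells. Its arguments: {"type":"object","properties":{"deltas":{"type":"array"},"squeeze":{"type":"number"}},"required":["deltas"]}

```bash
mkdir -p pics
cat > h.py <<'E'
import numpy as np,cv2,json
from workcell import env,imaging,order
def cam(n):
    return imaging.read_camera(n)
def K(p): return np.array([[p['fx'],0,p['cx']],[0,p['fy'],p['cy']],[0,0,1.]])
def world(p,uv,z=None):
    """pixel array Nx2 -> world with z_map"""
    uv=np.atleast_2d(np.array(uv,float))
    n=cv2.undistortPoints(uv.reshape(-1,1,2),K(p),np.array(p['dist'],float)).reshape(-1,2)
    if z is None: z=np.array([p['z_map'][int(round(v)),int(round(u))] for u,v in uv])
    c=np.c_[n*np.array(z)[:,None],z]
    R=cv2.Rodrigues(np.array(p['rvec'],float))[0]
    return (c-np.array(p['tvec']).reshape(1,3))@R
def proj(p,X):
    return cv2.projectPoints(np.atleast_2d(np.array(X,float)),np.array(p['rvec'],float),np.array(p['tvec'],float),K(p),np.array(p['dist'],float))[0].reshape(-1,2)
def cloud(p):
    v,u=np.mgrid[0:420,0:560]
    uv=np.c_[u.ravel(),v.ravel()]
    W=world(p,uv,p['z_map'].ravel()).reshape(420,560,3)
    W[p['z_map']==0]=np.nan
    return W
def save(n,img): cv2.imwrite('pics/'+n,cv2.cvtColor(img,cv2.COLOR_RGB2BGR))
E
python3 - <<'E'
from h import *
s=env.get_state();print({k:np.round(v,3) for k,v in s.items()})
for n in('scene','top'):
    p=cam(n);save(n+'0.png',p['img'])
    np.save(n+'0.npy',p,allow_pickle=True)
    for t in('foot_plate','kickstand','screen','stand','kickstand_tip','screen_top','tape_roll','small_pot'):
        r=imaging.recognise(p,t);print(n,t,[(np.round(x['centre'],0),round(x['confidence'],2)) for x in r])
E
```

```text
{'clock': np.float64(0.0), 'joint_pos': array([ 1.011,  0.314,  0.045,  1.304, -0.   ,  1.431]), 'qvel': array([-0.001,  0.001,  0.002, -0.002,  0.   ,  0.001]), 'tau': array([-2.0000e-03, -4.8063e+01,  2.9853e+01,  1.9000e-02, -0.0000e+00,
        0.0000e+00]), 'tcp_pos': array([0.234, 0.525, 0.241]), 'orientation': array([-0.   ,  0.208,  0.978, -0.001]), 'wrist_force': array([-0.195,  0.088, -0.597]), 'ft_torque': array([-0.008,  0.04 ,  0.021]), 'finger_gap': np.float64(0.085)}
scene foot_plate [(array([240., 208.]), 0.75), (array([185., 184.]), 0.6)]
scene kickstand [(array([227., 225.]), 0.74)]
scene screen [(array([274., 243.]), 0.58)]
scene stand [(array([276., 262.]), 0.84), (array([273., 242.]), 0.37)]
scene kickstand_tip [(array([228., 229.]), 0.51)]
scene screen_top [(array([272., 244.]), 0.97)]
scene tape_roll [(array([321., 249.]), 0.83)]
scene small_pot [(array([308., 292.]), 0.75)]
top foot_plate [(array([359., 268.]), 0.79), (array([303., 220.]), 0.66), (array([436., 267.]), 0.65)]
top kickstand [(array([294., 160.]), 0.6)]
top screen [(array([257., 175.]), 0.6)]
top stand [(array([260., 200.]), 0.62)]
top kickstand_tip [(array([293., 150.]), 0.58)]
top screen_top [(array([256., 176.]), 0.83)]
top tape_roll [(array([254., 237.]), 0.63), (array([302., 219.]), 0.5)]
top small_pot [(array([217., 188.]), 0.61)]
```

View pics/scene0.png

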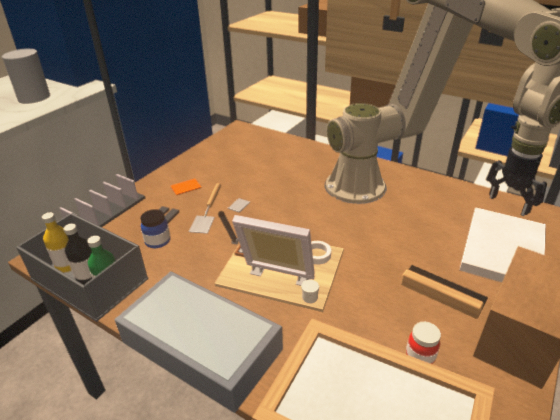

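View pics/top0.png

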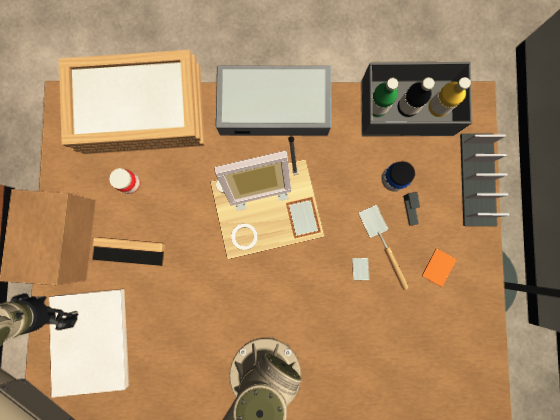

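Plate candidates in the top view are (303,219), grey and lying in the tray on the stand; (360,268), a smaller grey one on the table; and (438,267), which is orange. The spatula blade at (373,221) could also be mistaken for it. By the description I choose (303,219), the larger grey one in the tray. I'll check it in a close crop.

Run:
```python
from h import *
p=np.load('top0.npy',allow_pickle=True).item()
W=cloud(p)
c=p['img'][125:270,195:340]; save('crop0.png',cv2.resize(c,None,fx=4,fy=4,interpolation=cv2.INTER_CUBIC))
# slab corners guess: pixel -> world at z=.012 by ray/plane
def ray(p,uv,h):
    a=world(p,uv,np.full(len(uv),.5));b=world(p,uv,np.full(len(uv),1.))
    t=(h-a[:,2])/(b[:,2]-a[:,2]);return a+(b-a)*t[:,None]
for uv in [(303,218),(360,268),(438,267),(257,175)]: print(uv,np.round(W[uv[1],uv[0]],4))
# height map 
z=W[...,2]
print(np.round(z[195:245:3,280:328:4]*1000))
R=cv2.Rodrigues(np.array(p['rvec'],float))[0];print('campos',-R.T@np.array(p['tvec']))
q=np.load('scene0.npy',allow_pickle=True).item()
R=cv2.Rodrigues(np.array(q['rvec'],float))[0];print('campos',-R.T@np.array(q['tvec']))
save('crop1.png',cv2.resize(q['img'][180:320,190:370],None,fx=4,fy=4,interpolation=cv2.INTER_CUBIC))
```

```text
(303, 218) [ 0.4883 -0.1187  0.0256]
(360, 268) [ 0.3307 -0.3037 -0.0036]
(438, 267) [ 0.3374 -0.5473  0.0053]
(257, 175) [0.6    0.0212 0.1656]
[[16. 16. 12. 15. 18. 11. 13.  9. 15. -2.  3.  1.]
 [14. 10. 14. 15. 10. 10. 11. 25. 28. -1. -7. -1.]
 [10. 12.  9. 10. 18. 25.  6. 21. 21. -1.  0.  0.]
 [15.  9. 21. 14. 21. 18. 24. 23. 25. -4. -1.  4.]
 [ 8. 15. 21. 25. 18. 25. 20. 18. 13. 10.  0. -1.]
 [12. 12. 22. 22. 19. 21. 15. 21. 11.  7.  2. -2.]
 [11. 10. 21. 21. 24. 23. 19. 23. 20. 11.  3.  4.]
 [13. 17. 12. 21. 18. 23. 20. 23. 18. 23. -2. -5.]
 [12. 14. 14. 19. 23. 25. 18. 26. 24. 20. -3. -2.]
 [ 9.  9. 18. 14. 18. 19. 23. 21. 19. 19. 11. -0.]
 [10. 11. 14. 18. 25. 21. 21. 20. 19. 15. 10. -3.]
 [12.  9. 13. 15. 20. 19. 23. 19. 22. 22. 12. -3.]
 [13. 11.  8. 11. 23. 21. 20. 24. 21. 21. 26. -2.]
 [14.  8. 13. 14. 23. 18. 20. 22. 13. 19. 10.  1.]
 [13.  9. 10. 14. 20. 13. 10. 10.  9. 12. -2.  1.]
 [14. 11.  9. 11. 12. 19.  8. -3.  3.  3. -0. -3.]
 [13. 12. 13.  8. -4. -2.  0.  4. -0. -2. -3.  2.]]
campos [ 0.38070115 -0.05347626  1.31443619]
campos [1.34446377 0.5416469  0.93412992]
```

View pics/crop0.png

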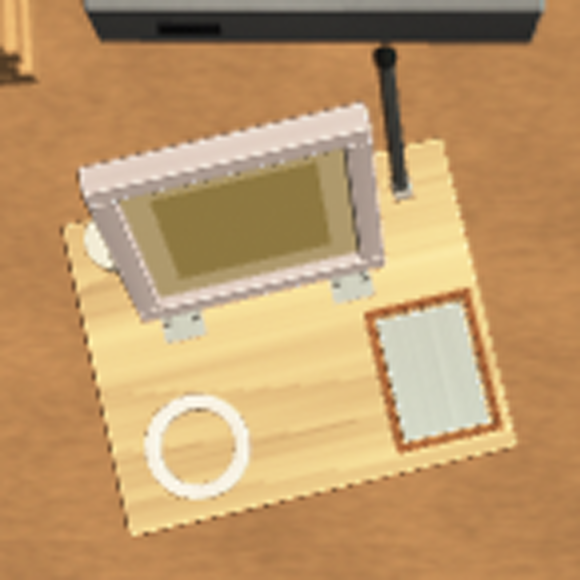

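View pics/crop1.png

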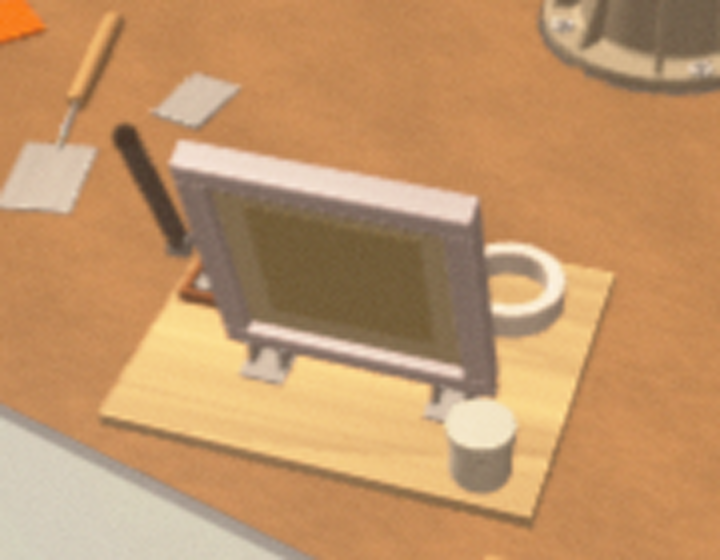

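The crop shows a steel plate in the brown-walled tray at the stand's front right corner, so the choice holds. Next I fit the stand pose.

```bash
cat >> h.py <<'E'
def stand_T(q):
    c,s=np.cos(q[2]),np.sin(q[2]);return np.array([[c,-s,0],[s,c,0],[0,0,1.]]),np.array([q[0],q[1],0])
def screen_pt(l,x,y,z): # screen coords, z above hinge
    return [x*np.cos(l)+z*np.sin(l),y,.03+z*np.cos(l)-x*np.sin(l)]
def tip_pt(l,k):
    a=l+.12-k
    b=screen_pt(l,0,-.118,.111); return [b[0]+.15*np.sin(a),-.118,b[2]+.15*np.cos(a)]
E
python3 - <<'E'
from h import *
from scipy.optimize import least_squares
p=np.load('top0.npy',allow_pickle=True).item();q=np.load('scene0.npy',allow_pickle=True).item()
L=.30
slab=[(-.17,.15,.012),(-.17,-.17,.012),(.09,-.17,.012),(.09,.15,.012)]
tray=[(-.096+sx*.0585,-.118+sy*.0435,.022) for sx,sy in((1,1),(1,-1),(-1,-1),(-1,1))]
def f2(c,o): return [( (a+.5)/4-.5+o[0],(b+.5)/4-.5+o[1]) for a,b in c]
top=[(slab,f2([(130,535),(516,443),(442,142),(63,225)],(195,125))),(tray,f2([(365,313),(470,290),(500,430),(402,452)],(195,125))),
 ([screen_pt(L,.011,.1,.225),screen_pt(L,.011,-.1,.225),tip_pt(L,0)],f2([(80,170),(365,103),(385,55)],(195,125)))]
sc=[(slab[:1]+slab[2:],f2([(614,274),(102,416),(531,521)],(190,180))),
 ([screen_pt(L,-.011,-.1,.225),screen_pt(L,-.011,.1,.225),tip_pt(L,0)],f2([(178,143),(480,198),(124,133)],(190,180)))]
def res(x,cams):
    R,t=stand_T(x);r=[]
    for P,lst in cams:
        for a,b in lst: r.append((proj(P,np.array(a)@R.T+t)-np.array(b)).ravel())
    return np.concatenate(r)
for cams in([(p,top)],[(q,sc)],[(p,top),(q,sc)]):
    s=least_squares(res,[.6,0,.2],args=(cams,),loss='soft_l1')
    print(np.round(s.x,4),np.round(res(s.x,cams).reshape(-1,2),1).tolist())
x=s.x;np.save('pose.npy',x);R,t=stand_T(x)
# plate heights
W=cloud(p).reshape(-1,3);l=(W-t)@R; l=l[~np.isnan(l[:,0])]
d=l-[-.096,-.118,0.012]
m=(abs(d[:,0])<.042)&(abs(d[:,1])<.028)
A=np.c_[d[m,:2],np.ones(m.sum())];r=np.linalg.lstsq(A,d[m,2],rcond=None);print(m.sum(),'plate slope,h',r[0], np.std(d[m,2]-A@r[0]))
m=(l[:,0]>-.15)&(l[:,0]<-.03)&(l[:,1]>-.06)&(l[:,1]<0);print('slab h',np.median(l[m,2]),m.sum())
for n,a in dict(seat=(-.096,-.118,.012),top=screen_pt(.3,0,0,.215),top0=screen_pt(0,0,0,.215),tip=tip_pt(.3,0),piv=screen_pt(.3,0,-.118,.111)).items(): print(n,np.round(R@np.array(a)+t,4))
E
```

```text
[0.5563 0.0178 0.2373] [[-0.1, 0.5], [0.5, 0.9], [0.2, -1.3], [-0.4, 0.1], [-0.1, -0.1], [-0.0, -0.5], [1.1, -0.1], [-1.0, 0.6], [-0.8, -0.5], [0.1, -0.5], [0.4, 0.8]]
[0.5605 0.0201 0.2391] [[0.5, 0.0], [-1.4, -0.2], [0.3, -0.2], [0.1, -0.7], [0.0, 0.0], [-0.0, 1.3]]
[0.5573 0.0182 0.236 ] [[-0.3, 0.2], [0.3, 0.7], [0.1, -1.5], [-0.5, -0.3], [-0.2, -0.4], [-0.2, -0.7], [0.9, -0.3], [-1.1, 0.3], [-0.9, -0.9], [0.0, -0.8], [0.3, 0.5], [0.6, -0.6], [-1.2, -1.3], [0.2, -1.2], [0.2, -1.7], [-0.1, -0.9], [0.1, 0.3]]
455 plate slope,h [-2.48861256e-03  3.64550952e-05  9.51997030e-03] 0.002653302821627104
slab h 0.011474117095305617 686
seat [ 0.4916 -0.119   0.012 ]
top [0.6191 0.0331 0.2354]
top0 [0.5573 0.0182 0.245 ]
tip [ 0.6763 -0.0745  0.273 ]
piv [ 0.6168 -0.0888  0.136 ]
```

Emit:
move_arm(deltas=[1, 0, 0, 0, 0, 0, 10.5, 1, 0, 0, 0, 0, 0, 10.5, 1, 0, 0, 0, 0, 0, 10.5, 1, 0, 0, 0, 0, 0, 10.5, 1, 0, 0, 0, 0, 0, 10.5], squeeze=60)

```text
clock: 1.52
tcp_pos: [0.2344, 0.5251, 0.2423]
orientation: [0.0, 0.622, 0.783, 0.0]
wrist_force: [0.9, 0.1, -0.4]
finger_gap: 0.0002
```

Emit:
move_arm(deltas=[1, -0.046, 0.009, 0, 0, 0, 0, 1, -0.046, 0.009, 0, 0, 0, 0, 1, -0.046, 0.009, 0, 0, 0, 0, 1, -0.046, 0.009, 0, 0, 0, 0, 1, -0.046, 0.009, 0, 0, 0, 0, 1, -0.046, 0.009, 0, 0, 0, 0, 1, -0.046, 0.009, 0, 0, 0, 0, 1, -0.046, 0.009, 0, 0, 0, 0, 1, -0.046, 0.009, 0, 0, 0, 0, 1, -0.046, 0.009, 0, 0, 0, 0])

```text
clock: 2.78
tcp_pos: [0.4294, 0.0972, 0.2426]
orientation: [0.0, 0.619, 0.785, 0.0]
wrist_force: [0.3, 0.6, -0.1]
finger_gap: -0.0001
```

```bash
cat > st.py <<'E'
from h import *
from scipy.spatial.transform import Rotation as Ro
x=np.load('pose.npy');R,t=stand_T(x)
s=env.get_state();w=s['orientation']
T=R.T@Ro.from_quat([w[1],w[2],w[3],w[0]]).as_matrix()
print('clk',s['clock'],'stand pos mm',np.round(1000*R.T@(s['tcp_pos']-t),1),'F stand',np.round(R.T@s['wrist_force'],1),'gap',s['finger_gap'])
print('tool axes in stand (cols)\n',np.round(T,3),'q',np.round(s['joint_pos'],2))
E
python3 st.py
```

```text
clk 2.775 stand pos mm [-105.8  106.7  242.6] F stand [ 0.5  0.5 -0.1] gap -0.00010969431969148696
tool axes in stand (cols)
 [[ 0.001  1.     0.001]
 [ 1.    -0.001 -0.   ]
 [-0.     0.001 -1.   ]] q [ 0.04  0.05 -0.27  1.24  0.    1.38]
```

Emit:
move_arm(deltas=[1, -0.045, 0.009, 0, 0, 0, 0, 1, -0.045, 0.009, 0, 0, 0, 0, 1, -0.045, 0.009, 0, 0, 0, 0, 1, -0.045, 0.009, 0.03, 0, 0, 0, 1, -0.045, 0.009, 0.03, 0, 0, 0, 1, 0, 0, 0.04, 0, 0, 0, 1, 0, 0, 0.04, 0, 0, 0, 1, 0, 0, 0.04, 0, 0, 0, 1, 0, 0, 0.01, 0, 0, 0, 1, 0, 0, 0, 0, 0, 0])

```text
clock: 4.03
tcp_pos: [0.5249, -0.1096, 0.0524]
orientation: [-0.0, 0.619, 0.785, -0.0]
wrist_force: [-0.0, 0.2, 0.6]
finger_gap: -0.0002
```

```bash
python3 st.py
python3 - <<'E'
from h import *
p=cam('top');save('t1.png',cv2.resize(p['img'][125:270,195:340],None,fx=4,fy=4))
E
```

```text
clk 4.025 stand pos mm [ -61.4 -116.8   52.4] F stand [0.  0.2 0.6] gap -0.00020725502508728578
tool axes in stand (cols)
 [[ 0.001  1.    -0.   ]
 [ 1.    -0.001  0.   ]
 [ 0.    -0.    -1.   ]] q [-0.36  0.37 -0.36  0.84  0.    0.98]
```

View pics/t1.png

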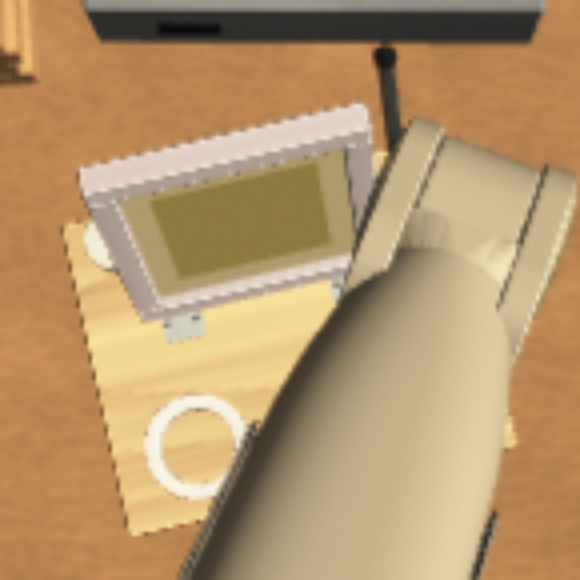

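The picture shows the gripper over the plate, with the kickstand tip unchanged at crop (385,55). Now I press over the rear dowel.

Emit:
move_arm(deltas=[1, 0, 0, 0.006, 0, 0, 0, 1, 0, 0, 0.006, 0, 0, 0, 1, 0, 0, 0.004, 0, 0, 0, 1, 0, 0, 0.003, 0, 0, 0, 1, 0, 0, 0.002, 0, 0, 0, 1, 0, 0, 0.002, 0, 0, 0, 1, 0, 0, 0, 0, 0, 0])

```text
clock: 4.95
tcp_pos: [0.5252, -0.1096, 0.0299]
orientation: [0.0, 0.619, 0.785, 0.0]
wrist_force: [-1.8, 0.6, 7.0]
finger_gap: 0.0
```

Emit:
move_arm(deltas=[1, 0, 0, 0.001, 0, 0, 0, 1, 0, 0, 0.001, 0, 0, 0, 1, 0, 0, 0, 0, 0, 0])

```text
clock: 5.32
tcp_pos: [0.5252, -0.1097, 0.0293]
orientation: [0.001, 0.619, 0.785, 0.0]
wrist_force: [-4.5, 2.3, 17.1]
finger_gap: -0.0001
```

Emit:
move_arm(deltas=[1, 0, 0, 0.002, 0, 0, 0, 1, 0, 0, 0, 0, 0, 0])

```text
clock: 5.58
tcp_pos: [0.5251, -0.1097, 0.0289]
orientation: [0.001, 0.619, 0.785, 0.0]
wrist_force: [-10.4, 3.2, 31.4]
finger_gap: -0.0004
```

Rear end is home: TCP 0.029 means the fingertip is at 0.018. Now the front dowel.

Emit:
move_arm(deltas=[1, 0, 0, -0.02, 0, 0, 0, 1, 0, -0.035, 0, 0, 0, 0, 1, 0, -0.035, 0, 0, 0, 0, 1, 0, 0, 0.008, 0, 0, 0, 1, 0, 0, 0.005, 0, 0, 0, 1, 0, 0, 0.003, 0, 0, 0, 1, 0, 0, 0.002, 0, 0, 0, 1, 0, 0, 0.002, 0, 0, 0, 1, 0, 0, 0, 0, 0, 0])

```text
clock: 6.7
tcp_pos: [0.458, -0.1261, 0.0289]
orientation: [0.001, 0.619, 0.785, 0.0]
wrist_force: [-11.1, 5.3, 40.0]
finger_gap: -0.0
```

```bash
python3 st.py
```

```text
clk 6.7 stand pos mm [-130.3 -117.1   28.9] F stand [-9.5  7.7 40. ] gap -4.990340737584212e-05
tool axes in stand (cols)
 [[ 0.     1.     0.001]
 [ 1.    -0.    -0.002]
 [-0.002  0.001 -1.   ]] q [-0.44  0.3  -0.54  0.72 -0.    0.9 ]
```

Emit:
move_arm(deltas=[1, 0, 0, -0.03, 0, 0, 0, 1, 0, 0, -0.053, 0, 0, 0, 1, 0, 0, -0.053, 0, 0, 0, 1, 0, 0, -0.053, 0, 0, 0, 1, 0, 0, -0.053, 0, 0, 0, 1, 0, 0, -0.053, 0, 0, 0, 1, 0, 0, 0, 0, 0, 0])

```text
clock: 7.58
tcp_pos: [0.4596, -0.1267, 0.3246]
orientation: [0.004, 0.619, 0.785, 0.001]
wrist_force: [0.5, -0.1, 0.5]
finger_gap: 0.0003
```

```bash
python3 st.py
cat > pl.py <<'E'
from h import *
R,t=stand_T(np.load('pose.npy'))
for n in('top','scene'):
    p=cam(n);save('v_%s_%d.png'%(n,p.get('shot',0)),p['img']);print(p.get('shot'))
    l=(cloud(p).reshape(-1,3)-t)@R; l=l[~np.isnan(l[:,0])];d=l-[-.096,-.118,0.012]
    m=(abs(d[:,0])<.042)&(abs(d[:,1])<.028)&(abs(d[:,2])<.02)
    if m.sum()<30: print(n,m.sum());continue
    A=np.c_[d[m,:2],np.ones(m.sum())];r=np.linalg.lstsq(A,d[m,2],rcond=None)[0]
    m2=(l[:,0]>-.15)&(l[:,0]<-.03)&(l[:,1]>-.06)&(l[:,1]<0)&(l[:,2]<.04);print(n,m.sum(),r,'slab',np.median(l[m2,2]),m2.sum())
E
python3 pl.py
```

```text
clk 7.575 stand pos mm [-128.9 -118.1  324.6] F stand [ 0.4 -0.3  0.5] gap 0.0002935992195887271
tool axes in stand (cols)
 [[ 0.001  1.     0.007]
 [ 1.    -0.    -0.005]
 [-0.005  0.007 -1.   ]] q [-0.44  0.1  -0.02  1.44  0.    0.9 ]
4
top 1
5
scene 0
```

Emit:
move_arm(deltas=[1, 0.045, 0, 0, 0, 0, 0, 1, 0.05, 0, 0, 0, 0, 0, 1, 0.05, 0, 0, 0, 0, 0, 1, 0.05, 0, 0, 0, 0, 0, 1, 0.05, 0, 0, 0, 0, 0, 1, 0.05, 0, 0, 0, 0, 0, 1, 0, 0, 0, 0, 0, 0])

```text
clock: 8.55
tcp_pos: [0.3866, 0.1636, 0.3185]
orientation: [-0.001, 0.617, 0.787, -0.001]
wrist_force: [-0.1, -0.4, -0.6]
finger_gap: 0.0
```

```bash
python3 st.py;python3 pl.py
```

```text
clk 8.55 stand pos mm [-132.   181.2  318.5] F stand [-0.2 -0.3 -0.6] gap 2.373653518234172e-05
tool axes in stand (cols)
 [[-0.005  1.    -0.003]
 [ 1.     0.005  0.001]
 [ 0.001 -0.003 -1.   ]] q [ 0.21  0.   -0.14  1.43  0.    1.54]
6
top 453 [ 0.0017561  -0.00980785  0.00537386] slab 0.011315850033738724 684
7
scene 0
```

View pics/v_top_6.png

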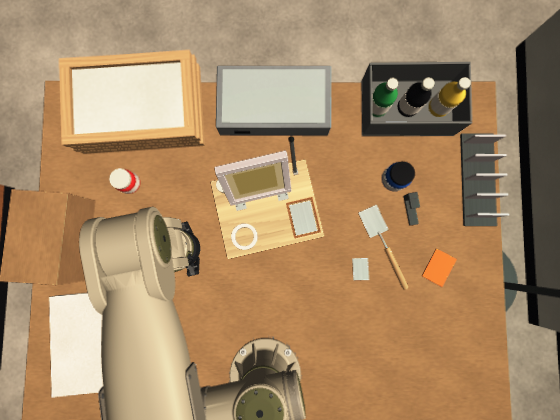

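The plate reads 6.0 mm above the slab and level, so it is home, and the kickstand is still up at (293,140). Now I move over and behind the kickstand.

Emit:
move_arm(deltas=[1, -0.044, 0.038, 0, 0, 0, 0, 1, -0.044, 0.038, 0, 0, 0, 0, 1, -0.044, 0.038, 0, 0, 0, 0, 1, -0.044, 0.038, 0, 0, 0, 0, 1, -0.044, 0.038, 0, 0, 0, 0, 1, -0.044, 0.039, 0, 0, 0, 0, 1, -0.044, 0.039, 0, 0, 0, 0, 1, 0, 0, 0, 0, 0, 0, 1, 0, 0, 0, 0, 0, 0])

```text
clock: 9.78
tcp_pos: [0.7201, -0.0782, 0.3179]
orientation: [-0.002, 0.62, 0.784, -0.001]
wrist_force: [-0.1, 0.5, 0.4]
finger_gap: 0.0003
```

```bash
python3 st.py;python3 pl.py
```

```text
clk 9.775 stand pos mm [ 135.8 -131.8  317.9] F stand [-0.   0.5  0.4] gap 0.00031244753768893275
tool axes in stand (cols)
 [[ 0.004  1.    -0.003]
 [ 1.    -0.004  0.002]
 [ 0.002 -0.003 -1.   ]] q [-0.22  0.67  0.8   1.71  0.    1.12]
8
top 368 [-0.0104397  -0.00260298  0.00535444] slab nan 0
9
scene 0
  return _methods._mean(a, axis=axis, dtype=dtype,
  ret = ret.dtype.type(ret / rcount)
```

View pics/v_scene_9.png

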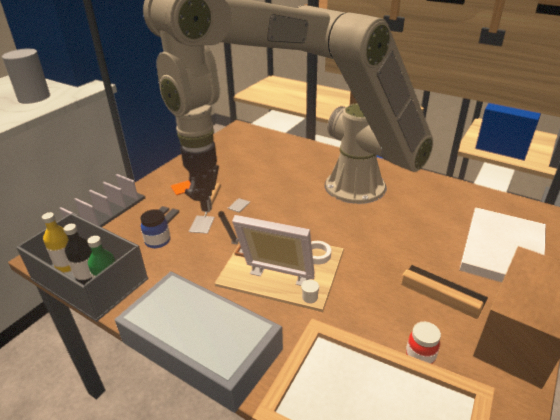

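The gripper hangs behind and above the leg: fingers at (205,205), leg at (228,227). I descend, then push forward.

Emit:
move_arm(deltas=[1, 0.004, 0, 0.024, 0, 0, 0, 1, 0.004, 0, 0.024, 0, 0, 0, 1, 0, 0, 0.024, 0, 0, 0, 1, 0, 0, 0, 0, 0, 0, 1, 0, -0.012, 0, 0, 0, 0, 1, 0, -0.012, 0, 0, 0, 0, 1, 0, -0.012, 0, 0, 0, 0, 1, 0, -0.012, 0, 0, 0, 0])

```text
clock: 10.88
tcp_pos: [0.677, -0.0785, 0.2591]
orientation: [0.009, 0.619, 0.786, 0.006]
wrist_force: [7.7, 4.7, 27.1]
finger_gap: 0.0002
```

```bash
python3 st.py
python3 - <<'E'
from h import *
p=cam('scene');save('s2.png',cv2.resize(p['img'][150:320,170:370],None,fx=4,fy=3.5))
E
```

```text
clk 10.875 stand pos mm [  93.8 -122.   259.1] F stand [ 8.6  2.8 27.1] gap 0.00016848693636302783
tool axes in stand (cols)
 [[-0.     1.     0.021]
 [ 1.     0.001 -0.006]
 [-0.006  0.021 -1.   ]] q [-0.23  0.51  0.39  1.42  0.    1.1 ]
```

View pics/s2.png

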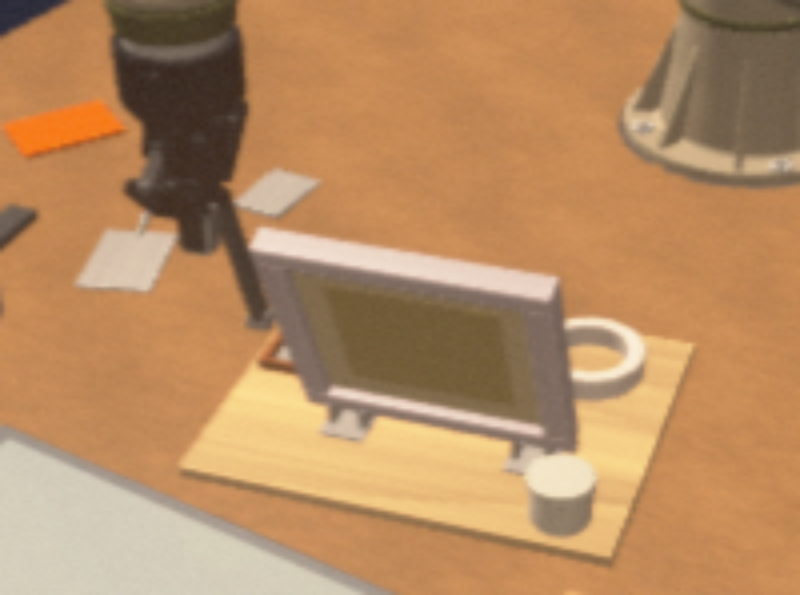

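The force is 27 N upward: a knuckle of the closed gripper sits on the ball of the leg. I lift at once and push higher, with just the fingertips behind the ball.

Emit:
move_arm(deltas=[1, 0, 0, -0.02, 0, 0, 0, 1, 0, 0, -0.012, 0, 0, 0, 1, 0, 0, 0, 0, 0, 0])

```text
clock: 11.3
tcp_pos: [0.6726, -0.0796, 0.2829]
orientation: [0.002, 0.619, 0.785, 0.001]
wrist_force: [-0.0, 0.1, 0.6]
finger_gap: 0.0001
```

```bash
python3 st.py
python3 - <<'E'
from h import *
p=cam('scene');save('s3.png',cv2.resize(p['img'][170:270,190:310],None,fx=6,fy=6,interpolation=cv2.INTER_CUBIC))
E
```

```text
clk 11.3 stand pos mm [  89.2 -122.1  282.9] F stand [-0.   0.1  0.6] gap 0.00011317563921758814
tool axes in stand (cols)
 [[ 0.001  1.     0.004]
 [ 1.    -0.001 -0.002]
 [-0.002  0.004 -1.   ]] q [-0.24  0.52  0.46  1.5   0.    1.1 ]
```

View pics/s3.png

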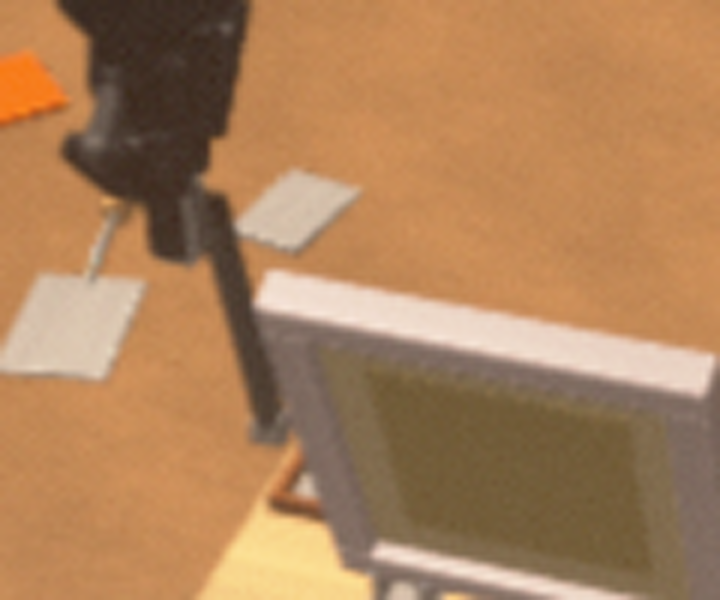

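The fingertips are behind the leg just under the ball, clear of the force. I push forward slowly.

Emit:
move_arm(deltas=[1, 0, -0.01, 0, 0, 0, 0, 1, 0, -0.01, 0, 0, 0, 0, 1, 0, -0.01, 0, 0, 0, 0, 1, 0, 0, 0, 0, 0, 0])

```text
clock: 11.85
tcp_pos: [0.6418, -0.0869, 0.2804]
orientation: [-0.0, 0.62, 0.785, -0.0]
wrist_force: [0.8, -0.2, -0.5]
finger_gap: 0.0
```

```bash
python3 st.py
python3 - <<'E'
from h import *
p=cam('scene');save('s4.png',cv2.resize(p['img'][170:270,190:310],None,fx=6,fy=6,interpolation=cv2.INTER_CUBIC))
E
```

```text
clk 11.85 stand pos mm [  57.5 -122.   280.4] F stand [ 0.8 -0.4 -0.5] gap 1.603775893158974e-07
tool axes in stand (cols)
 [[ 0.002  1.    -0.001]
 [ 1.    -0.002  0.   ]
 [ 0.    -0.001 -1.   ]] q [-0.26  0.46  0.35  1.47  0.    1.08]
```

View pics/s4.png

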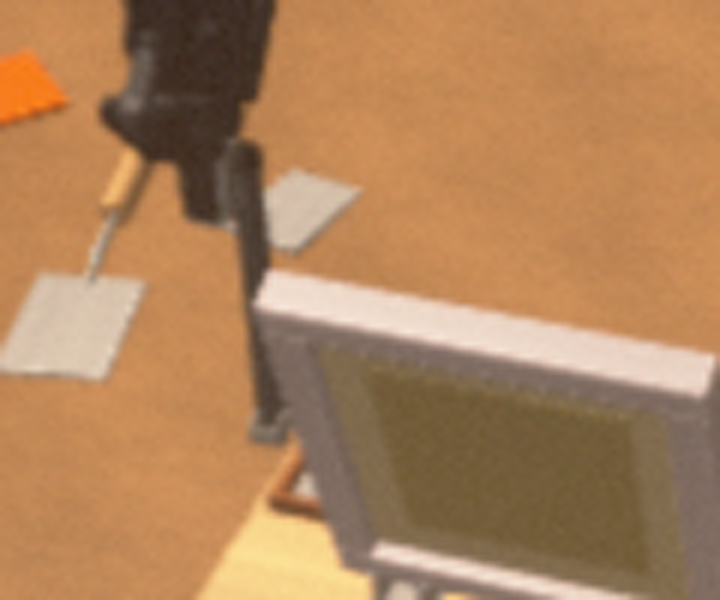

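The push works: the leg is now near vertical with its ball at crop (242,150), and the force is low. I continue past centre, then back off upward.

Emit:
move_arm(deltas=[1, 0, -0.01, 0, 0, 0, 0, 1, 0, -0.01, 0, 0, 0, 0, 1, 0, -0.01, 0, 0, 0, 0, 1, 0, -0.01, 0, 0, 0, 0, 1, 0, -0.01, 0, 0, 0, 0, 1, 0, 0, 0, 0, 0, 0, 1, 0, 0, 0, 0, 0, 0])

```text
clock: 12.78
tcp_pos: [0.5944, -0.0984, 0.2804]
orientation: [0.0, 0.619, 0.785, 0.0]
wrist_force: [-0.3, -0.1, -0.2]
finger_gap: -0.0001
```

```bash
python3 st.py
python3 - <<'E'
from h import *
p=cam('scene');save('s5.png',cv2.resize(p['img'][170:270,190:310],None,fx=6,fy=6,interpolation=cv2.INTER_CUBIC))
E
```

```text
clk 12.775 stand pos mm [   8.8 -122.   280.4] F stand [-0.3 -0.  -0.2] gap -8.55493626702922e-05
tool axes in stand (cols)
 [[ 0.001  1.     0.   ]
 [ 1.    -0.001 -0.   ]
 [-0.     0.    -1.   ]] q [-0.3   0.36  0.21  1.42  0.    1.04]
```

View pics/s5.png

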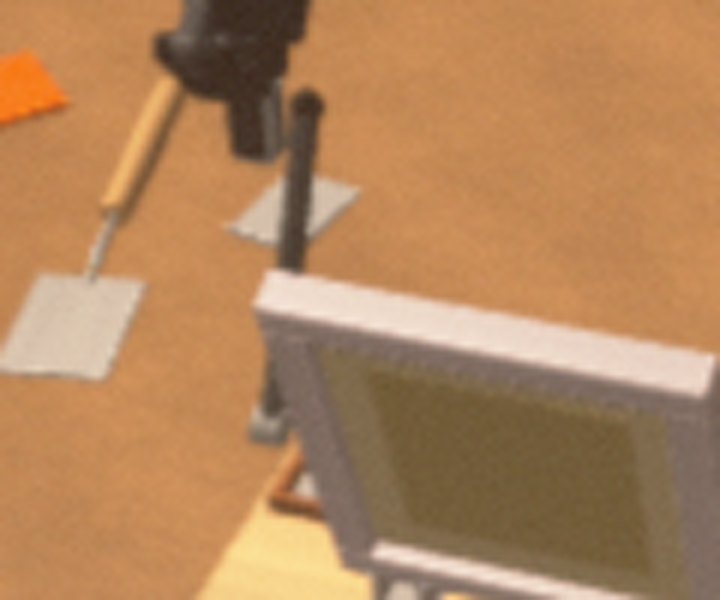

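Emit:
move_arm(deltas=[1, 0, 0, -0.02, 0, 0, 0, 1, 0, 0, -0.02, 0, 0, 0, -1, 0.03, 0.018, 0, 0, 0, 0, -1, 0.03, 0.018, 0, 0, 0, 0, -1, 0.03, 0.018, 0, 0, 0, 0, -1, 0.032, 0.019, 0, 0, 0, 0, -1, 0, 0, 0, 8.6, 0, 0, -1, 0, 0, 0, 8.6, 0, 0, -1, 0, 0, 0, 0, 0, 0, -1, 0, 0, 0, 0, 0, 0])

```text
clock: 14.08
tcp_pos: [0.6381, 0.0373, 0.3197]
orientation: [-0.088, 0.613, 0.777, -0.111]
wrist_force: [-0.6, 0.8, 1.7]
finger_gap: 0.0859
```

```bash
python3 st.py; python3 pl.py
python3 - <<'E'
from h import *
p=cam('scene');save('s6.png',cv2.resize(p['img'][140:320,170:370],None,fx=4,fy=3.3,interpolation=cv2.INTER_CUBIC))
p=cam('top');save('t6.png',cv2.resize(p['img'][125:270,195:340],None,fx=4,fy=4))
E
```

```text
clk 14.075 stand pos mm [ 8.300e+01 -3.000e-01  3.197e+02] F stand [-0.4  0.9  1.7] gap 0.08593781282194743
tool axes in stand (cols)
 [[ 0.001  0.96  -0.28 ]
 [ 1.    -0.001  0.001]
 [ 0.    -0.28  -0.96 ]] q [-0.03  0.76  0.94  2.02 -0.07  1.31]
14
top 401 [0.00121266 0.00266506 0.00532978] slab 0.011210684506180285 681
15
scene 0
```

View pics/s6.png

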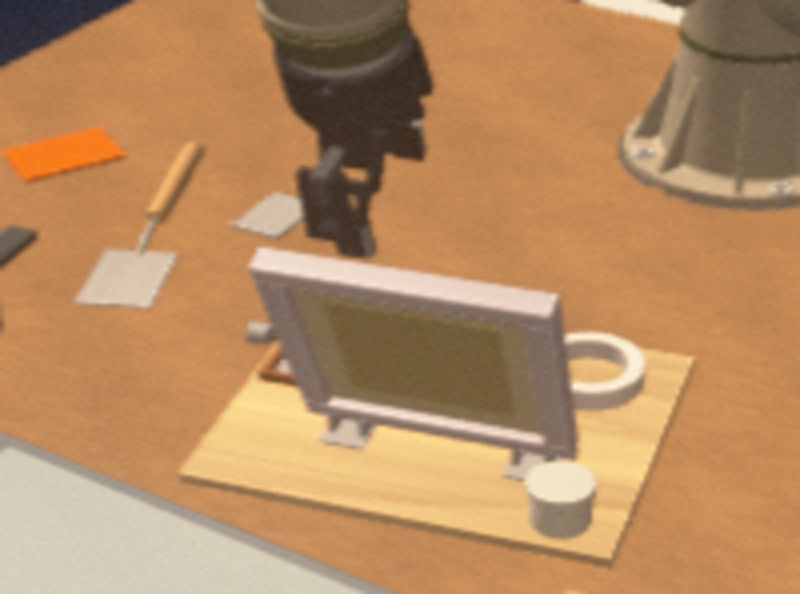

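View pics/t6.png

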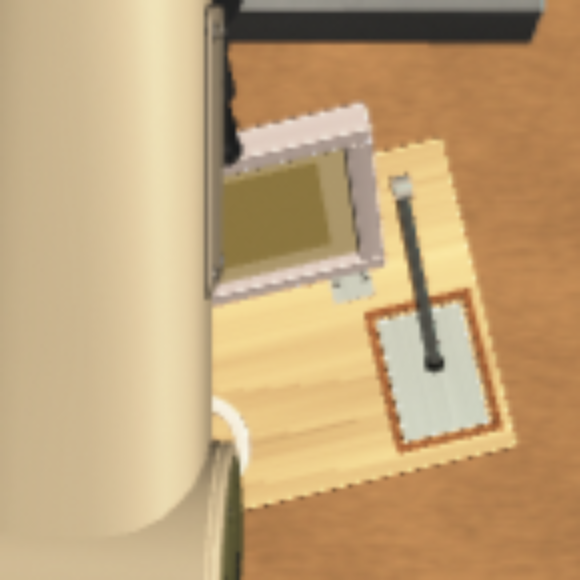

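The kickstand is down: its tip at crop (433,363) is over the plate, and the plate still reads 6 mm and level. Now I grasp the bar.

Emit:
move_arm(deltas=[-1, 0, 0.006, 0, 0.9, 0, 0, -1, 0, 0, 0.025, 0, 0, 0, -1, 0, 0, 0.025, 0, 0, 0, -1, 0, 0, 0.025, 0, 0, 0, -1, 0, 0, 0.019, 0, 0, 0, -1, 0, 0, 0, 0, 0, 0, -1, 0, 0, 0, 0, 0, 0])

```text
clock: 15.15
tcp_pos: [0.6161, 0.0321, 0.2317]
orientation: [-0.091, 0.613, 0.776, -0.116]
wrist_force: [0.5, -0.1, 0.6]
finger_gap: 0.0856
```

```bash
python3 st.py
python3 - <<'E'
from h import *
p=cam('scene');save('s7.png',cv2.resize(p['img'][170:320,190:370],None,fx=4.4,fy=4,interpolation=cv2.INTER_CUBIC))
E
```

```text
clk 15.15 stand pos mm [ 60.4  -0.3 231.7] F stand [ 0.5 -0.2  0.6] gap 0.08563405503651933
tool axes in stand (cols)
 [[ 0.002  0.956 -0.292]
 [ 1.    -0.002 -0.   ]
 [-0.001 -0.292 -0.956]] q [-0.04  0.67  0.54  1.73 -0.08  1.31]
```

View pics/s7.png

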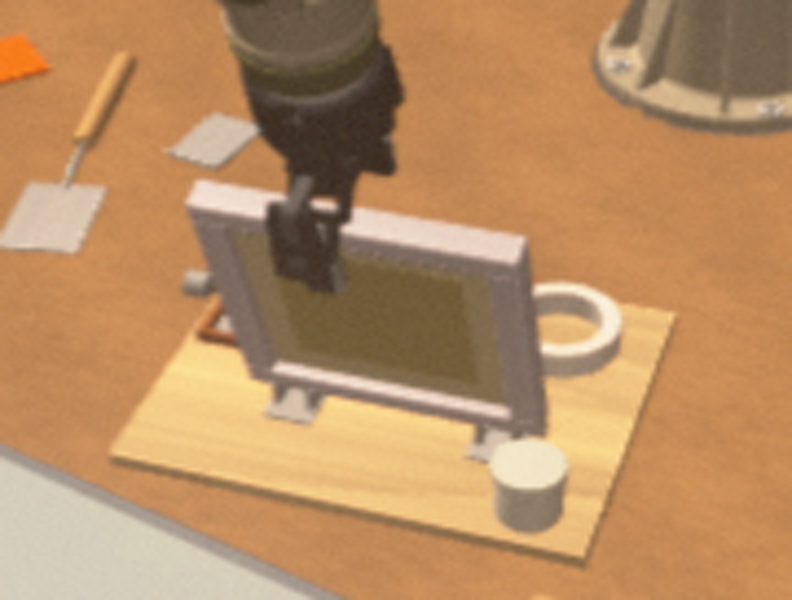

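Fingers straddle the bar at crop (310,250). Now I close.

Emit:
move_arm(deltas=[-1, 0, 0.002, 0.003, 0, 0, 0, 1, 0, 0, 0, 0, 0, 0, 1, 0, 0, 0, 0, 0, 0, 1, 0, 0, 0, 0, 0, 0, 1, 0, 0, 0, 0, 0, 0, 1, 0, 0, 0, 0, 0, 0, 1, 0, 0, 0, 0, 0, 0, 1, 0, 0, 0, 0, 0, 0], squeeze=40)

```text
clock: 16.2
tcp_pos: [0.617, 0.0324, 0.2257]
orientation: [-0.093, 0.613, 0.776, -0.117]
wrist_force: [-0.3, 0.9, 1.0]
finger_gap: 0.021
```

```bash
python3 st.py
```

```text
clk 16.2 stand pos mm [ 6.140e+01 -2.000e-01  2.257e+02] F stand [-0.1  0.9  1. ] gap 0.02100326195535688
tool axes in stand (cols)
 [[ 0.002  0.955 -0.296]
 [ 1.    -0.001  0.001]
 [ 0.    -0.296 -0.955]] q [-0.04  0.68  0.54  1.72 -0.08  1.31]
```

Gripped at about 22 mm. I swing along the arc.

Emit:
move_arm(deltas=[1, 0, -0.0077, 0.0001, -2.15, 0, 0, 1, 0, -0.0077, 0.0001, -2.15, 0, 0, 1, 0, -0.0077, 0.0001, -2.15, 0, 0, 1, 0, -0.0077, 0.0001, -2.15, 0, 0, 1, 0, -0.0077, 0.0001, -2.15, 0, 0, 1, 0, 0, 0, 0, 0, 0])

```text
clock: 16.95
tcp_pos: [0.5803, 0.0235, 0.2336]
orientation: [-0.035, 0.619, 0.784, -0.044]
wrist_force: [2.8, 0.0, -4.9]
finger_gap: 0.0214
```

```bash
python3 st.py
```

```text
clk 16.95 stand pos mm [ 2.360e+01 -2.000e-01  2.336e+02] F stand [ 2.7 -0.6 -4.9] gap 0.021420872724019224
tool axes in stand (cols)
 [[ 0.002  0.994 -0.112]
 [ 1.    -0.002  0.   ]
 [ 0.    -0.112 -0.994]] q [-0.08  0.42  0.17  1.43 -0.03  1.26]
```

Emit:
move_arm(deltas=[1, 0, -0.0077, 0.0001, -2.15, 0, 0, 1, 0, -0.0077, 0.0001, -2.15, 0, 0, 1, 0, -0.004, 0.0001, -1.1, 0, 0, 1, 0, -0.004, 0, -1.1, 0, 0, 1, 0, 0, 0, 0, 0, 0, 1, 0, 0, 0, 0, 0, 0, 1, 0, 0, 0, 0, 0, 0, 1, 0, 0, 0, 0, 0, 0])

```text
clock: 17.95
tcp_pos: [0.5581, 0.0182, 0.2349]
orientation: [0.0, 0.62, 0.785, 0.0]
wrist_force: [3.8, -2.4, -7.0]
finger_gap: 0.0213
```

```bash
python3 st.py;python3 pl.py
python3 - <<'E'
from h import *
p=cam('scene');save('s8.png',cv2.resize(p['img'][170:320,190:370],None,fx=4.4,fy=4,interpolation=cv2.INTER_CUBIC))
p=cam('top');save('t8.png',cv2.resize(p['img'][125:270,195:340],None,fx=4,fy=4))
R,t=stand_T(np.load('pose.npy'))
for n in ('scene','top'):
    p=cam(n)
    for r in imaging.recognise(p,'kickstand_tip'):
        print(n,np.round(r['centre'],1),r['confidence'],'expected',proj(p,[R@np.array([-.0957,-.118,.026])+t]))
E
```

```text
clk 17.95 stand pos mm [  0.8  -0.3 234.9] F stand [ 3.1 -3.2 -7. ] gap 0.021279682406288
tool axes in stand (cols)
 [[ 0.002  1.     0.001]
 [ 1.    -0.002  0.   ]
 [ 0.     0.001 -1.   ]] q [-0.11  0.28 -0.01  1.27  0.    1.23]
19
top 404 [-0.00628233  0.00525047  0.00557235] slab 0.01136531453404606 687
20
scene 12
scene [240.8 235.2] 0.6 expected [[254.35352047 242.04735129]]
scene [442.9 290.2] 0.49 expected [[254.35352047 242.04735129]]
top [301.4 198.6] 0.46 expected [[303.05034641 216.87422412]]
```

View pics/s8.png

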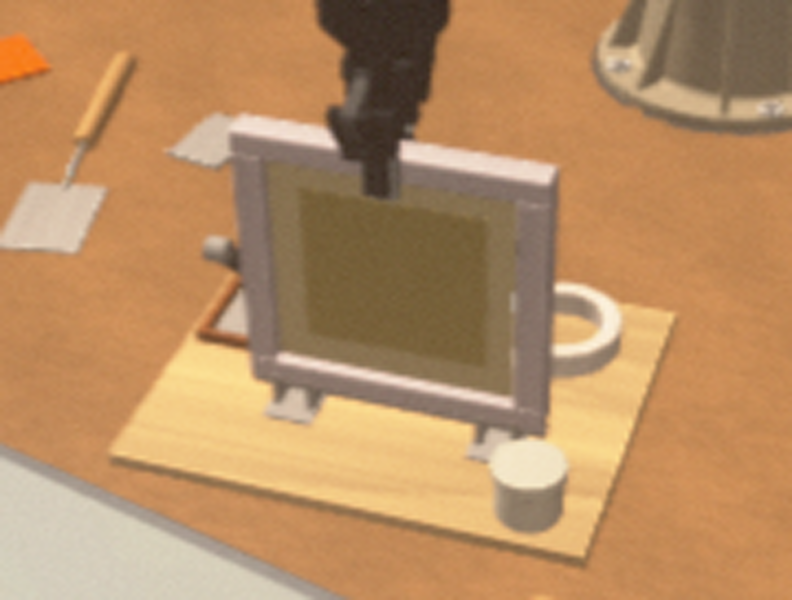

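View pics/t8.png

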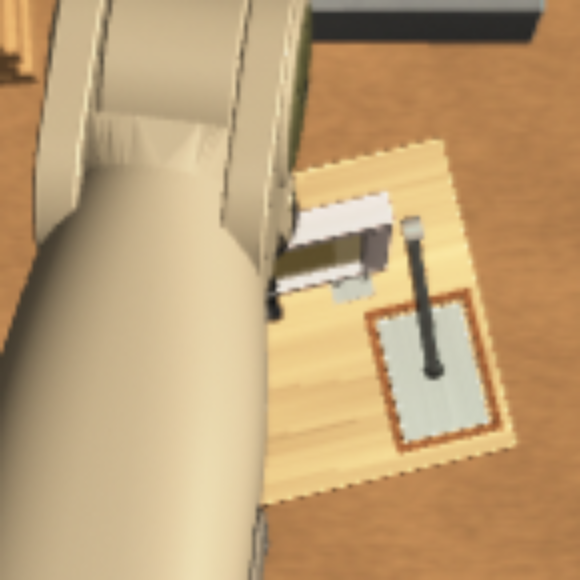

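```bash
python3 - <<'E'
from h import *
from scipy.optimize import least_squares
R,t=stand_T(np.load('pose.npy'))
P=[(cam('scene'),[(-.011,-.1,.225),(-.011,.1,.225),(.011,.1,.225),(.011,-.1,.225)],[(234,118),(556,168),(553,190),(232,143)],(190,180-10),(4.4,4)),
 (cam('top'),[(-.011,-.1,.225),(.011,-.1,.225)],[(393,217),(388,194)],(195,125),(4,4))]
for L in(-.06,-.03,0,.03,.06):
    print(L,[np.round(proj(p,[R@np.array(screen_pt(L,*a))+t for a in A])-[((u+.5)/f[0]-.5+o[0],(v+.5)/f[1]-.5+o[1]) for u,v in B],1).tolist() for p,A,B,o,f in P])
E
python3 st.py
```

```text
-0.06 [[[3.4, -4.2], [2.2, -3.7], [0.6, -4.8], [0.7, -6.4]], [[1.7, 6.1], [1.1, 3.8]]]
-0.03 [[[2.4, -3.0], [1.5, -2.5], [-0.1, -3.3], [-0.3, -5.0]], [[1.2, 3.6], [0.5, 1.4]]]
0 [[[1.4, -1.8], [0.8, -1.1], [-0.8, -1.6], [-1.3, -3.5]], [[0.6, 1.2], [-0.1, -1.1]]]
0.03 [[[0.5, -0.5], [0.1, 0.3], [-1.5, 0.0], [-2.3, -1.9]], [[0.0, -1.3], [-0.6, -3.5]]]
0.06 [[[-0.5, 0.9], [-0.6, 1.8], [-2.3, 1.8], [-3.3, -0.3]], [[-0.6, -3.8], [-1.2, -5.8]]]
clk 18.45 stand pos mm [  0.6  -0.3 234.9] F stand [ 3.  -4.  -7.8] gap 0.021455135080034556
tool axes in stand (cols)
 [[ 0.002  1.     0.001]
 [ 1.    -0.002  0.   ]
 [ 0.     0.001 -1.   ]] q [-0.11  0.28 -0.01  1.27  0.    1.23]
```

Top view puts the lean at about 0 and the scene view at about +0.02 to +0.03. I nudge 0.01 rad forward so both sit well inside the band, let it settle, then hand in.

Emit:
move_arm(deltas=[1, 0, -0.002, 0, -0.6, 0, 0, 1, 0, 0, 0, 0, 0, 0, 1, 0, 0, 0, 0, 0, 0, 1, 0, 0, 0, 0, 0, 0, 1, 0, 0, 0, 0, 0, 0, 1, 0, 0, 0, 0, 0, 0])

```text
clock: 19.2
tcp_pos: [0.5559, 0.0176, 0.2349]
orientation: [0.003, 0.62, 0.785, 0.004]
wrist_force: [4.0, -2.9, -7.5]
finger_gap: 0.0211
```

```bash
python3 st.py; python3 pl.py
python3 - <<'E'
from h import *
p=cam('top');save('t9.png',cv2.resize(p['img'][125:270,195:340],None,fx=4,fy=4))
E
```

```text
clk 19.2 stand pos mm [ -1.5  -0.3 234.9] F stand [ 3.2 -3.8 -7.5] gap 0.021126469559626125
tool axes in stand (cols)
 [[ 0.002  1.     0.011]
 [ 1.    -0.002 -0.   ]
 [-0.     0.011 -1.   ]] q [-0.11  0.27 -0.03  1.26  0.    1.22]
27
top 405 [-0.0082364   0.00621336  0.00549499] slab 0.011145271590313368 685
28
scene 17
```

View pics/t9.png

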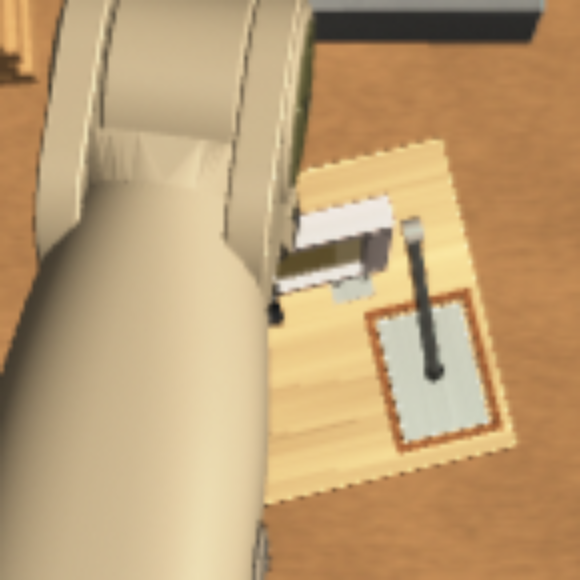

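The foot is on the plate's middle at crop (433,371), the plate is level, and the screen is held upright.

```bash
python3 -c "
from workcell import order;print(order.hand_in())"
```

```text
the job is handed in; nothing more can be done
None
```

I pressed the foot plate home, flipped the kickstand over to the front, and swung the screen upright by its top bar. I handed the job in at about 19 s of the 58 s limit, with the fingers still holding the bar. The hand-in reports no verdict.

**Last checks**
- **Plate:** it reads about 6 mm above the slab's measured height, within a few tenths of a millimetre. The fitted slope is below 0.01 rad, so it is flat and home.
- **Kickstand:** its foot shows in the top view at the plate's middle, within about 1 px of where it should be. I did not measure the kickstand's joint angle directly.
- **Grip and lean:** the fingers are closed on the bar at about 21 mm, with a steady spring pull of 3 N. The arm's pose gives a lean of about -0.01 rad, and the arm is at rest.

**What went wrong or disagreed**
- **Kickstand push:** on the first try a gripper knuckle came down on the leg's ball with about 27 N, below the 40 N limit. I lifted at once and pushed higher with the fingertips, which worked.
- **Lean:** before a last 0.01 rad nudge forward, the top camera put the lean near 0 and the scene camera at about +0.02 to +0.03 rad. Both are inside the 0.06 limit.
- **Tip detection:** the network's final finds for the kickstand tip were low-confidence and on the wrong spot, so I relied on the picture instead.

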